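# Find the heavy side of a polisher pulley on the balancing rollers

### The job

Take the blue pulley with the brass weight out of its wooden rack and lay its steel shaft across the four rollers of the green balancing stand, the pulley disc midway between the two roller pairs. Set it down on the rollers before you let go, do not drop it; then let go, so that it turns freely and comes to rest with the brass weight at the bottom. Leave the plain blue pulley, without brass, in its rack.

Things in the scene. Friction and masses are not known exactly. Their poses are not given: they have to be found in the camera images.
- weighted_pulley: Blue disc, 100 mm dia., 24 mm thick, on edge in a wooden rack (cheeks 40 mm high), with a brass block; shaft 16 mm dia., 130 mm long; hubs 28 mm dia., 6 mm proud of each face. 0.6 to 0.9 kg. Origin: disc centre, 66 mm above the table; y along the shaft, z up when racked. Grip from above across the 24 mm at the top of the rim, fingers closing along y; lift straight up.
- brass_weight (a point): Centre of the brass block (28 mm wide, flush in the weighted pulley, seen on both faces and across the rim), 35 mm from the shaft's axis; it is the heavy side. z points from the block to the shaft's axis, so straight up when the weight is at the bottom. In the rack it is 50 degrees from the top.
- roller_seat (a point): On the green stand (base 130 x 150 mm): where the pulley's origin lies when seated, 70 mm above the table. y: the way the shaft must lie, either way round. Free steel rollers, 48 mm dia., 12 mm wide, in pairs 42 mm either side along y; a pair's axes are 50 mm apart in x, 20 mm below this point, and the shaft rests between them. After release the pulley swings for 2 to 3 s.
- plain_pulley: The same blue pulley and shaft without any brass, in a rack of the same kind, to be left there. Origin: disc centre, 66 mm above the table; y along the shaft, z up.
There are look-alikes about, which are no part of the job. What is shaped like the part that bears roller_seat but orange, purple or white is not meant.

How it is judged:
By the outcome, as a careful person would: the job done as asked, in the order asked, and still so for the second after the job is handed in, with the robot touching nothing.
It also fails if it takes over 43 s, if anything falls off the work surface, if the arm or the gripper's body presses on something with over 40 N, if the wrist force passes 120 N, or if a joint passes its speed limit or range.

### The arm

A 6-joint arm with a two-finger parallel gripper is mounted at the origin on the work surface. World frame = base frame: x ahead of the robot, y to its left, z up, the work surface at z = 0. Lengths are in m, angles in rad, forces in N, time in s.
With the tool pointing down it reaches from about 0.35 to 0.775 m from the base axis. Payload 7.3 kg.
Tool frame: the origin (TCP) lies midway between the tips of the shut fingers; the grasp point (between the pads) lies 19 mm behind it (robot.grip_depth is the z of the grasp point in the tool frame, in m); z points along the fingers, y is the line along which they close (so a half turn about z gives the same grasp; the last joint's range is limited). The gripper opens to 92 mm and grips with 3 to 60 N. Pads are 19 mm wide; open, the fingers measure 130 mm over their backs; the gripper's body (75 mm by 190 mm) begins 47 mm behind the grasp point.
Start: joints at [1.178, 0.342, 1.524, -0, 1.275, -0.146], TCP at [0.128, 0.509, 0.227] pointing down, gripper open.
Joint ranges: [-2.53, 2.53], [-0.77, 2.02], [0.04, 2.7], [-1, 4.14], [0.28, 2.66], [-3.11, 3.11]. Speed limits (rad/s): [2.57, 2.57, 3.14, 3.14, 3.14, 3.14].

### API

Orientations are given as [roll, pitch, yaw] about the fixed x, y, z axes, in that order (R = Rz(yaw) Ry(pitch) Rx(roll)).
In Python, from cell import robot, viewer gives the robot as it stands.
- The arm moves only by the tool step_arm, never from a script. Its argument "increments" is a list of rows, each an object with "delta_pos": the shift along the tool's x, y, z in cm, a list of three; "dr": the turn, a rotation vector about the tool's x, y, z in degrees, a list of three; "fingers": the closure, from -1 (fully open) to 1 (shut), so that 0 is half open. In form: [{"delta_pos": [tx, ty, tz], "dr": [wx, wy, wz], "fingers": fingers}, ...]. A call has exactly 5 rows; each row is the pose to reach, as a shift and turn from the pose commanded when the call began, along the tool's axes at that moment; what a row does not reach only later rows make up. A row lasts 1/8 s, in which the tool goes at most 62.5 mm and 10.7 degrees, less where a joint would pass 70% of its speed; a pose out of reach is approached as far as the arm can. A call with a gripper value outside its range is refused whole. The fingers move at their own pace and stop on an object; "newtons" is the grip in N (left out, the last holds). Time passes only in rows, so rows that repeat a pose let the fingers close, or fill a call up. It gives the time, the measured TCP pose, the force, the opening and the grip force at its end, in the units of the state.
- robot.observe(): the state, without advancing time (a new reading comes with each control period).
- viewer.read_camera(name): name is "scene" or "top"; returns the picture (420x560x3 uint8, red, green, blue); there is no depth.
- viewer.camera_params(name): a dict with "K" (3x3 intrinsics, pixels), "T" (4x4, takes a point from camera to world coordinates). Camera axes: x right, y down, z forward; pixel columns grow to the right and rows downward; lengths in m; the calibration is good to about 2 mm. A picture is of the moment at which its call begins. camera_params takes no time and is no camera call.
- robot.hand_in(): hands the job in; it is judged then, once.
The state is a dict: "time": time; "qpos": joint angles; "qvel": joint speeds; "joint_efforts": joint torques, N m; "tool_pos": TCP position; "tool_rot": TCP orientation; "contact_force": force on the tool from outside, world axes, zero at the start; "torque": the same for the moment, N m; "opening": finger opening in m; "grip_force": force on a finger pad.
Only numpy, scipy, OpenCV 4.12 (cv2) and the standard library are available. Lean on these libraries where they do the work, as an engineer would, in place of code of your own. Each camera call takes 0.05 s, during which the arm holds its last target. There are 200 camera calls.

## Working session

There is one attempt and no reset: what is moved stays moved. The work goes in short steps, Python scripts to look and compute and a tool call to move; the robot and the scene stay as the last step left them, time stands still between calls to the robot, and variables do not carry over. Pictures are saved under pics/ and viewed, at most 10 in all, crops included, and the job is handed in when it is done.

Besides the shell and the picture viewer there is one more tool, called by a JSON object that holds its "name" and its "arguments". step_arm: Moves the arm, as the interface text tells. Its arguments: {"type":"object","properties":{"increments":{"type":"array"},"newtons":{"type":"number"}},"required":["increments"]}

```bash
mkdir -p pics; cat > h.py <<'E'
import numpy as np, cv2
from cell import robot, viewer
def grab(n,f):
    im=viewer.read_camera(n); cv2.imwrite('pics/'+f,im[:,:,::-1]); return im
def ray(n,u,v):
    p=viewer.camera_params(n);K,T=np.array(p['K']),np.array(p['T'])
    return T[:3,3],T[:3,:3]@np.linalg.solve(K,[u,v,1.])
def plane(n,u,v,z):
    o,d=ray(n,u,v); return o+d*(z-o[2])/d[2]
def proj(n,X):
    p=viewer.camera_params(n);K,T=np.array(p['K']),np.array(p['T'])
    c=K@(T[:3,:3].T@(np.array(X)-T[:3,3])); return c[:2]/c[2]
def tri(*obs):
    A=np.zeros((3,3));b=np.zeros(3);L=[]
    for n,u,v in obs:
        o,d=ray(n,u,v);d/=np.linalg.norm(d);P=np.eye(3)-np.outer(d,d);A+=P;b+=P@o;L.append((o,P))
    X=np.linalg.solve(A,b);return X,[round(1e3*np.linalg.norm(P@(X-o)),1) for o,P in L]
E
python3 - <<'E'
from h import *
grab('scene','s0.png');grab('top','t0.png')
for n in('scene','top'):
    p=viewer.camera_params(n);print(np.round(p['K'],1).tolist(),np.round(p['T'],3).tolist())
print(robot.observe(), robot.grip_depth)
E
```

```text
[[448.9, 0.0, 276.2], [0.0, 448.9, 205.8], [0.0, 0.0, 1.0]] [[0.813, 0.388, -0.433, 0.966], [0.581, -0.567, 0.583, -0.611], [-0.019, -0.727, -0.687, 0.92], [0.0, 0.0, 0.0, 1.0]]
[[437.6, 0.0, 281.6], [0.0, 437.6, 213.8], [0.0, 0.0, 1.0]] [[-0.008, -0.978, 0.21, 0.194], [-1.0, 0.007, -0.004, 0.116], [0.003, -0.21, -0.978, 1.243], [0.0, 0.0, 0.0, 1.0]]
{'time': 0.1, 'qpos': array([ 1.17797661e+00,  3.42684111e-01,  1.52493372e+00, -1.55901534e-05,
        1.27539943e+00, -1.45999298e-01]), 'qvel': array([-0.00044196, -0.00031057, -0.0014966 ,  0.00244377, -0.00064153,
        0.00044117]), 'joint_efforts': array([ 2.03183248e-03, -4.32007492e+01, -2.44692779e+01,  7.19808368e-02,
        5.25587308e-02, -5.27728321e-05]), 'tool_pos': array([0.12810875, 0.50874868, 0.22609407]), 'tool_rot': array([-3.14018104e+00, -1.92503102e-04,  2.89477665e+00]), 'contact_force': array([-0.15762623,  0.056734  , -0.14179776]), 'torque': array([ 0.01350591, -0.01470176,  0.04666412]), 'grip_force': 0.0, 'opening': 0.09196403222615279} -0.0188
```

View pics/s0.png

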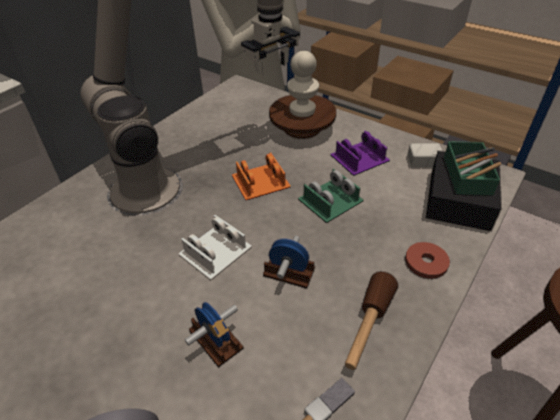

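View pics/t0.png

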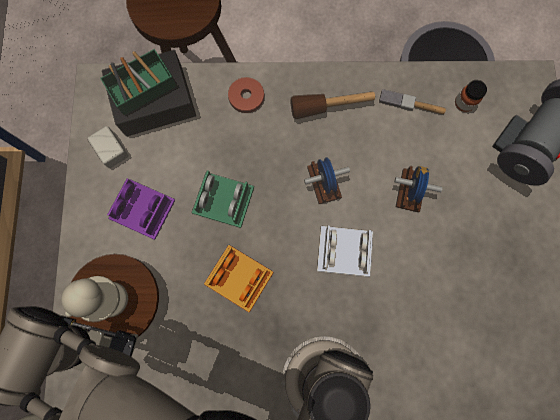

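The scene view shows two blue pulleys: brass-marked at scene (215,328) / top (418,185), and plain at scene (289,258) / top (328,178). The stands are green at (331,195) / (222,198), with orange at (260,180) / (239,277), purple at (360,153) / (141,208) and white at (215,247) / (346,250) as look-alikes. I choose the brass-marked pulley and the green stand, and check both in one crop.

```bash
python3 - <<'E'
from h import *
s=cv2.imread('pics/s0.png');t=cv2.imread('pics/t0.png')
c=lambda im,u,v:cv2.resize(im[v-37:v+38,u-50:u+50],(400,300),interpolation=cv2.INTER_CUBIC)
cv2.imwrite('pics/c0.png',np.vstack([np.hstack([c(s,215,328),c(t,418,187)]),np.hstack([c(s,331,195),c(t,222,198)])]))
E
```

```text
(no output)
```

View pics/c0.png

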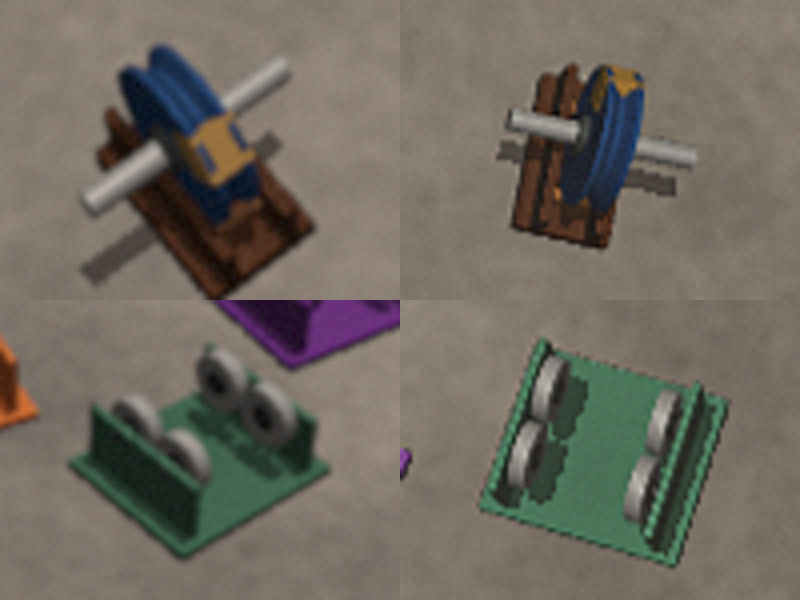

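```bash
cat > m.py <<'E'
from h import *
S=lambda x,y:('scene',165+x/4,291+y/4); T=lambda x,y:('top',368+(x-400)/4,150+y/4)
G=lambda x,y:('scene',281+x/4,158+(y-300)/4); H=lambda x,y:('top',172+(x-400)/4,161+(y-300)/4)
a,ra=tri(S(92,203),T(693,158)); b,rb=tri(S(282,68),T(512,120))
print('shaft',a,b,ra,rb,'len',np.linalg.norm(a-b),'mid',(a+b)/2,'yaw',np.degrees(np.arctan2(*(b-a)[[1,0]])))
br,r=tri(S(215,150),T(622,82));print('brass',br,r)
for g,h in(((70,465),(677,565)),((183,555),(728,400))): print('corner',*tri(G(*g),H(*h)))
for g,h in(((222,380),(527,455)),((270,413),(550,388))): print('roller',*tri(G(*g),H(*h)))
P=[plane(*H(*h),.05) for h in((527,455),(550,388),(641,488),(664,424))]
print(np.round(P,4),np.mean(P,0)); d=P[0]+P[1]-P[2]-P[3];print(np.linalg.norm(d)/2,np.degrees(np.arctan2(d[1],d[0])))
for i,j in((1,0),(3,2)): d=P[i]-P[j];print(np.linalg.norm(d),np.degrees(np.arctan2(d[1],d[0])))
C=[plane(*H(*h),.006) for h in((482,505),(677,565),(728,400))];print(np.round(C,4),(C[0]+C[2])/2,np.linalg.norm(C[0]-C[1]),np.linalg.norm(C[1]-C[2]))
for d in(C[0]-C[1],C[2]-C[1]):print(np.degrees(np.arctan2(d[1],d[0])))
E
python3 m.py
```

```text
shaft [ 0.51414418 -0.33211489  0.0668871 ] [ 0.5429066  -0.20889524  0.06482988] [np.float64(2.8), np.float64(2.8)] [np.float64(2.2), np.float64(2.2)] len 0.12654877081255575 mid [ 0.52852539 -0.27050506  0.06585849] yaw 76.8610541341967
brass [ 0.56047819 -0.2797525   0.09213728] [np.float64(0.8), np.float64(0.8)]
corner [0.42339301 0.22872762 0.00149449] [np.float64(2.3), np.float64(2.3)]
corner [0.54486016 0.19192535 0.00547124] [np.float64(1.7), np.float64(1.7)]
roller [0.49359317 0.33023686 0.04801875] [np.float64(1.4), np.float64(1.4)]
roller [0.54226348 0.31535419 0.04941725] [np.float64(1.8), np.float64(1.8)]
[[0.492  0.3289 0.05  ]
 [0.5407 0.3141 0.05  ]
 [0.4676 0.2486 0.05  ]
 [0.5137 0.2331 0.05  ]] [0.50349607 0.28116137 0.05      ]
0.08461978489886335 72.37236593779282
0.050918043155098965 -16.928242121709676
0.048656085239765876 -18.53562019904499
[[0.466  0.3682 0.006 ]
 [0.4208 0.2267 0.006 ]
 [0.5434 0.1908 0.006 ]] [0.504674   0.27947541 0.006     ] 0.14845956146886694 0.12773676078996896
72.3037742639004
-16.346101305991883
```

```bash
cat > go.py <<'E'
from h import *
from scipy.spatial.transform import Rotation as R
import sys
# usage: go.py x y z yawdeg ... (chain, each from the current pose)
s=robot.observe();R0=R.from_euler('xyz',s['tool_rot'])
print(s['time'],s['tool_pos'],np.degrees(s['tool_rot']),'q',np.round(s['qpos'],2),'F',np.round(s['contact_force'],1),s['opening'],s['grip_force'])
v=np.array(list(map(float,sys.argv[1:]))).reshape(-1,4)
for w in v:
    Rt=R.from_euler('xyz',[180,0,w[3]],degrees=True)
    print('cm',np.round(100*R0.inv().apply(w[:3]-s['tool_pos']),2),'deg',np.round(np.degrees((R0.inv()*Rt).as_rotvec()),2))
E
python3 go.py .42 .25 .25 166.9 .5285 -.2705 .22 166.9
```

```text
0.1 [0.12810875 0.50874868 0.22609407] [-1.79919120e+02 -1.10296153e-02  1.65858484e+02] q [ 1.18  0.34  1.52 -0.    1.28 -0.15] F [-0.2  0.1 -0.1] 0.09196403222615279 0.0
cm [-34.63 -17.96  -2.37] deg [-0.08 -0.01 -1.04]
cm [-57.86 -65.78   0.69] deg [-0.08 -0.01 -1.04]
```

{"name": "step_arm", "arguments": {"increments": [{"delta_pos": [-5.4,-2.8,-1.0],"dr": [0,0,0],"fingers": -1},{"delta_pos": [-10.8,-5.6,-2.0],"dr": [0,0,0],"fingers": -1},{"delta_pos": [-16.2,-8.4,-2.4],"dr": [0,0,-0.5],"fingers": -1},{"delta_pos": [-21.6,-11.2,-2.4],"dr": [0,0,-1],"fingers": -1},{"delta_pos": [-27.0,-14.0,-2.4],"dr": [0,0,-1],"fingers": -1}]}}

```text
time: 0.72
tool_pos: [0.3569, 0.3059, 0.2507]
tool_rot: [3.141, -0.0, 2.912]
contact_force: [0.7, 0.8, -0.8]
opening: 0.0918
grip_force: 0.0
```

```bash
python3 go.py .5285 -.2705 .22 166.9
```

```text
0.725 [0.35694572 0.30587267 0.25065059] [ 1.79992914e+02 -4.32152400e-03  1.66872044e+02] q [ 0.55  0.22  1.62  0.    1.3  -0.8 ] F [ 0.7  0.8 -0.8] 0.0917753610698647 0.0
cm [-29.8  -52.23   3.06] deg [ 0.01 -0.   -0.03]
```

{"name": "step_arm", "arguments": {"increments": [{"delta_pos": [-3,-5.3,0],"dr": [0,0,0],"fingers": -1},{"delta_pos": [-6,-10.6,0],"dr": [0,0,0],"fingers": -1},{"delta_pos": [-9,-15.9,0],"dr": [0,0,0],"fingers": -1},{"delta_pos": [-12,-21.2,0],"dr": [0,0,0],"fingers": -1},{"delta_pos": [-15,-26.5,0.5],"dr": [0,0,0],"fingers": -1}]}}

```text
time: 1.35
tool_pos: [0.442, 0.0133, 0.2458]
tool_rot: [3.141, 0.001, 2.912]
contact_force: [1.0, 0.3, -0.5]
opening: 0.0922
grip_force: 0.0
```

{"name": "step_arm", "arguments": {"increments": [{"delta_pos": [-3,-5.2,0.5],"dr": [0,0,0],"fingers": -1},{"delta_pos": [-6,-10.4,1],"dr": [0,0,0],"fingers": -1},{"delta_pos": [-9,-15.6,1.5],"dr": [0,0,0],"fingers": -1},{"delta_pos": [-12,-20.8,2],"dr": [0,0,0],"fingers": -1},{"delta_pos": [-14.8,-25.7,2.5],"dr": [0,0,0],"fingers": -1}]}}

```text
time: 1.98
tool_pos: [0.5275, -0.2707, 0.22]
tool_rot: [3.141, -0.001, 2.912]
contact_force: [1.3, 0.1, 0.3]
opening: 0.0917
grip_force: 0.0
```

```bash
python3 go.py .5285 -.2705 .13 166.9 .5285 -.2705 .09 166.9
```

```text
1.975 [ 0.52751227 -0.27068762  0.2200275 ] [ 1.79972535e+02 -3.40122502e-02  1.66828932e+02] q [-0.6   0.47  1.34  0.    1.33 -1.94] F [1.3 0.1 0.3] 0.09168158369374929 0.0
cm [-0.1   0.04  9.  ] deg [ 0.03 -0.03 -0.07]
cm [-0.1   0.03 13.  ] deg [ 0.03 -0.03 -0.07]
```

{"name": "step_arm", "arguments": {"increments": [{"delta_pos": [-0.1,0,3.5],"dr": [0,0,0],"fingers": -0.6},{"delta_pos": [-0.1,0,7],"dr": [0,0,0],"fingers": -0.4},{"delta_pos": [-0.1,0,9],"dr": [0,0,0],"fingers": -0.3},{"delta_pos": [-0.1,0,9],"dr": [0,0,0],"fingers": -0.2},{"delta_pos": [-0.1,0,9],"dr": [0,0,0],"fingers": -0.2}]}}

```text
time: 2.6
tool_pos: [0.5288, -0.2692, 0.1315]
tool_rot: [-3.141, 0.001, 2.912]
contact_force: [-0.2, -0.2, -0.1]
opening: 0.0554
grip_force: 0.0
```

```bash
python3 - <<'E'
from h import *
s=grab('scene','s1.png');t=grab('top','t1.png')
p=robot.observe()['tool_pos'];print(p,proj('scene',p),proj('top',p))
c=lambda im,u,v:cv2.resize(im[v-50:v+50,u-50:u+50,::-1],(400,400),interpolation=cv2.INTER_CUBIC)
cv2.imwrite('pics/c1.png',np.hstack([c(s,215,318),c(t,418,187)]))
E
```

```text
[ 0.52898747 -0.26923337  0.13196913] [208.10165494 306.8232792 ] [424.99960757 177.09679817]
```

View pics/c1.png

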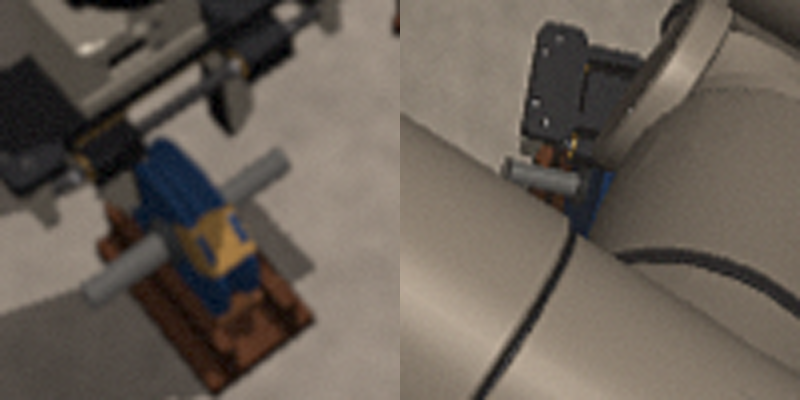

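The scene crop shows the open fingers straddling the top of the brass-marked disc: finger tips at crop (115,195) and (232,125), rim between them near (165,150). The top view is mostly hidden by the arm. I'll descend and grip.

{"name": "step_arm", "arguments": {"increments": [{"delta_pos": [0,0,2],"dr": [0,0,0],"fingers": -0.2},{"delta_pos": [0,-0.1,4.1],"dr": [0,0,0],"fingers": -0.2},{"delta_pos": [0,-0.1,4.1],"dr": [0,0,0],"fingers": -0.1},{"delta_pos": [0,-0.1,4.1],"dr": [0,0,0],"fingers": 0.1},{"delta_pos": [0,-0.1,4.1],"dr": [0,0,0],"fingers": 0.3}], "newtons": 20}}

```text
time: 3.32
tool_pos: [0.5288, -0.2702, 0.091]
tool_rot: [-3.141, 0.002, 2.912]
contact_force: [-0.3, 0.3, -0.9]
opening: 0.0358
grip_force: 0.0
```

{"name": "step_arm", "arguments": {"increments": [{"delta_pos": [0,0,0],"dr": [0,0,0],"fingers": 0.5},{"delta_pos": [0,0,0],"dr": [0,0,0],"fingers": 0.7},{"delta_pos": [0,0,0],"dr": [0,0,0],"fingers": 1},{"delta_pos": [0,0,0],"dr": [0,0,0],"fingers": 1},{"delta_pos": [0,0,0],"dr": [0,0,0],"fingers": 1}], "newtons": 40}}

```text
time: 3.95
tool_pos: [0.5284, -0.2699, 0.0903]
tool_rot: [-3.141, 0.001, 2.912]
contact_force: [-0.6, 0.7, 5.6]
opening: 0.0237
grip_force: 40.0
```

{"name": "step_arm", "arguments": {"increments": [{"delta_pos": [0,0,0],"dr": [0,0,0],"fingers": 1},{"delta_pos": [0,0,-0.5],"dr": [0,0,0],"fingers": 1},{"delta_pos": [0,0,-1.5],"dr": [0,0,0],"fingers": 1},{"delta_pos": [0,0,-3],"dr": [0,0,0],"fingers": 1},{"delta_pos": [0,0,-5],"dr": [0,0,0],"fingers": 1}], "newtons": 55}}

```text
time: 4.58
tool_pos: [0.5278, -0.2697, 0.1402]
tool_rot: [3.141, -0.001, 2.912]
contact_force: [0.3, -1.0, -7.1]
opening: 0.024
grip_force: 55.0
```

{"name": "step_arm", "arguments": {"increments": [{"delta_pos": [0,0,-2.5],"dr": [0,0,0],"fingers": 1},{"delta_pos": [0,0,-5],"dr": [0,0,0],"fingers": 1},{"delta_pos": [0,0,-7.5],"dr": [0,0,0],"fingers": 1},{"delta_pos": [0,0,-8.5],"dr": [0,0,0],"fingers": 1},{"delta_pos": [0,0,-9],"dr": [0,0,0],"fingers": 1}]}}

```text
time: 5.2
tool_pos: [0.528, -0.2698, 0.23]
tool_rot: [3.142, 0.0, 2.912]
contact_force: [0.9, -0.1, -8.1]
opening: 0.0235
grip_force: 55.0
```

```bash
python3 go.py .5284 .00 .23 162.7 .504 .281 .23 162.7
```

```text
5.2 [ 0.52797672 -0.26981676  0.22997822] [1.79996091e+02 1.21853479e-04 1.66855586e+02] q [-0.6   0.47  1.32  0.    1.35 -1.94] F [ 0.9 -0.1 -8.1] 0.023467034520431723 54.98856067657471
cm [ 6.09 26.28 -0.  ] deg [ 0.   -0.    4.16]
cm [14.86 53.09  0.  ] deg [ 0.   -0.    4.16]
```

{"name": "step_arm", "arguments": {"increments": [{"delta_pos": [0.8,2.5,0],"dr": [0,0,0],"fingers": 1},{"delta_pos": [2,7,0],"dr": [0,0,1],"fingers": 1},{"delta_pos": [3.3,12,0],"dr": [0,0,2],"fingers": 1},{"delta_pos": [4.7,17,0],"dr": [0,0,3],"fingers": 1},{"delta_pos": [6.1,22,0],"dr": [0,0,4.2],"fingers": 1}]}}

```text
time: 5.82
tool_pos: [0.518, -0.0401, 0.2289]
tool_rot: [3.142, -0.002, 2.838]
contact_force: [0.6, 0.7, -7.6]
opening: 0.0237
grip_force: 55.0
```

```bash
python3 go.py .504 .281 .23 162.7
```

```text
5.825 [ 0.51799484 -0.0400964   0.22888978] [ 1.79995483e+02 -9.36257271e-02  1.62603381e+02] q [-0.22  0.33  1.53  0.    1.28 -1.49] F [ 0.6  0.7 -7.6] 0.02371792226835067 54.987144470214844
cm [10.94 30.22 -0.09] deg [ 0.   -0.09 -0.1 ]
```

{"name": "step_arm", "arguments": {"increments": [{"delta_pos": [1.8,5,0],"dr": [0,0,0],"fingers": 1},{"delta_pos": [3.6,10,0],"dr": [0,0,0],"fingers": 1},{"delta_pos": [5.4,15,0],"dr": [0,0,0],"fingers": 1},{"delta_pos": [7.2,20,0],"dr": [0,0,0],"fingers": 1},{"delta_pos": [9,25,0],"dr": [0,0,0],"fingers": 1}]}}

```text
time: 6.45
tool_pos: [0.5066, 0.2252, 0.2289]
tool_rot: [-3.141, -0.001, 2.839]
contact_force: [2.3, -1.0, -7.4]
opening: 0.0236
grip_force: 55.0
```

{"name": "step_arm", "arguments": {"increments": [{"delta_pos": [1.2,3.5,0],"dr": [0,0,0],"fingers": 1},{"delta_pos": [1.9,5.2,0],"dr": [0,0,0],"fingers": 1},{"delta_pos": [1.9,5.2,2],"dr": [0,0,0],"fingers": 1},{"delta_pos": [1.9,5.2,5],"dr": [0,0,0],"fingers": 1},{"delta_pos": [1.9,5.2,7],"dr": [0,0,0],"fingers": 1}]}}

```text
time: 7.08
tool_pos: [0.5039, 0.2779, 0.1577]
tool_rot: [-3.139, -0.002, 2.838]
contact_force: [-0.3, 0.4, -7.8]
opening: 0.0236
grip_force: 55.0
```

{"name": "step_arm", "arguments": {"increments": [{"delta_pos": [0,0,1.5],"dr": [0,0,0],"fingers": 1},{"delta_pos": [0,0,2.5],"dr": [0,0,0],"fingers": 1},{"delta_pos": [0,0,2.5],"dr": [0,0,0],"fingers": 1},{"delta_pos": [0,0,2.5],"dr": [0,0,0],"fingers": 1},{"delta_pos": [0,0,2.5],"dr": [0,0,0],"fingers": 1}]}}

```text
time: 7.7
tool_pos: [0.5051, 0.2792, 0.1356]
tool_rot: [3.14, 0.001, 2.839]
contact_force: [-0.0, 1.2, -7.6]
opening: 0.0234
grip_force: 55.0
```

```bash
python3 go.py .504 .281 .094 162.7; python3 - <<'E'
from h import *
s=grab('scene','s2.png');t=grab('top','t2.png')
c=lambda im,u,v:cv2.resize(im[v-50:v+50,u-50:u+50,::-1],(400,400),interpolation=cv2.INTER_CUBIC)
cv2.imwrite('pics/c2.png',np.hstack([c(s,331,185),c(t,222,198)]))
E
```

```text
7.7 [0.50513829 0.27918033 0.13555381] [1.79936534e+02 7.11706913e-02 1.62660263e+02] q [ 0.37  0.52  1.51  0.    1.11 -0.9 ] F [-0.   1.2 -7.6] 0.023410934810702014 54.98861610889435
cm [0.17 0.14 4.16] deg [ 0.06  0.07 -0.04]
```

View pics/c2.png

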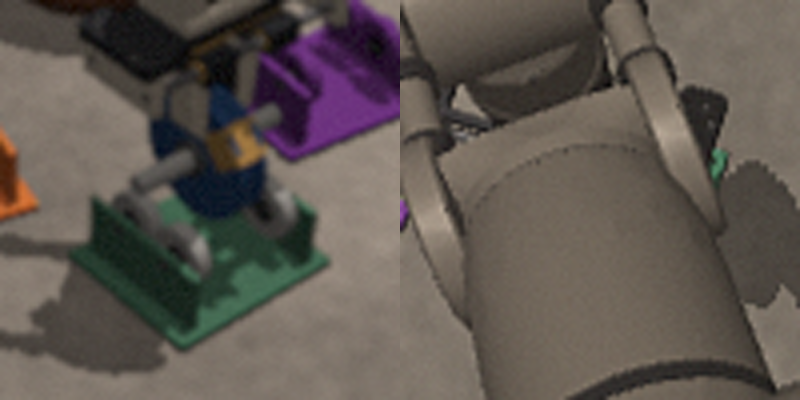

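The crop shows the pulley held over the green stand, with shaft ends at crop (140,185) and (278,113) and the stand undisturbed; the arm hides it from the top camera. I'll compare this with the predicted projection of the held shaft.

```bash
python3 - <<'E'
from h import *
s=robot.observe();p=s['tool_pos'];y=np.radians(72.7);d=np.array([np.cos(y),np.sin(y),0])
for k in(-.065,.065):
    X=p-[0,0,.0243]+d*k; print('pred',np.round((proj('scene',X)-[281,135])*4,1))
    x=np.array([np.sin(y),-np.cos(y),0])
    print(' 5mm x shift',np.round((proj('scene',X+x*.005)-[281,135])*4,1))
E
```

```text
pred [134.6 185.3]
 5mm x shift [139.3 188.9]
pred [270.8 113.1]
 5mm x shift [275.7 116.5]
```

{"name": "step_arm", "arguments": {"increments": [{"delta_pos": [0.1,0.1,1],"dr": [0,0,0],"fingers": 1},{"delta_pos": [0.1,0.1,2],"dr": [0,0,0],"fingers": 1},{"delta_pos": [0.1,0.1,3],"dr": [0,0,0],"fingers": 1},{"delta_pos": [0.1,0.1,3.5],"dr": [0,0,0],"fingers": 1},{"delta_pos": [0.1,0.1,3.6],"dr": [0,0,0],"fingers": 1}]}}

```text
time: 8.43
tool_pos: [0.5039, 0.2801, 0.0981]
tool_rot: [-3.141, -0.001, 2.839]
contact_force: [0.2, -0.7, -7.4]
opening: 0.0236
grip_force: 55.0
```

{"name": "step_arm", "arguments": {"increments": [{"delta_pos": [0,0,0],"dr": [0,0,0],"fingers": 1},{"delta_pos": [0,0,0.1],"dr": [0,0,0],"fingers": 1},{"delta_pos": [0,0,0.2],"dr": [0,0,0],"fingers": 1},{"delta_pos": [0,0,0.3],"dr": [0,0,0],"fingers": 1},{"delta_pos": [0,0,0.3],"dr": [0,0,0],"fingers": 1}]}}

```text
time: 9.05
tool_pos: [0.504, 0.2802, 0.0957]
tool_rot: [-3.142, -0.0, 2.839]
contact_force: [-0.1, 0.4, -7.0]
opening: 0.0233
grip_force: 55.0
```

{"name": "step_arm", "arguments": {"increments": [{"delta_pos": [0,0,0.05],"dr": [0,0,0],"fingers": 1},{"delta_pos": [0,0,0.1],"dr": [0,0,0],"fingers": 1},{"delta_pos": [0,0,0.15],"dr": [0,0,0],"fingers": 1},{"delta_pos": [0,0,0.15],"dr": [0,0,0],"fingers": 1},{"delta_pos": [0,0,0.15],"dr": [0,0,0],"fingers": 1}]}}

```text
time: 9.68
tool_pos: [0.5044, 0.2802, 0.0945]
tool_rot: [3.141, 0.001, 2.839]
contact_force: [1.9, -1.4, -5.7]
opening: 0.0236
grip_force: 55.0
```

{"name": "step_arm", "arguments": {"increments": [{"delta_pos": [0,0,0.05],"dr": [0,0,0],"fingers": 1},{"delta_pos": [0,0,0.1],"dr": [0,0,0],"fingers": 1},{"delta_pos": [0,0,0.1],"dr": [0,0,0],"fingers": 1},{"delta_pos": [0,0,0.1],"dr": [0,0,0],"fingers": 1},{"delta_pos": [0,0,0.1],"dr": [0,0,0],"fingers": 1}]}}

```text
time: 10.3
tool_pos: [0.5045, 0.2803, 0.0941]
tool_rot: [3.141, 0.001, 2.839]
contact_force: [0.2, -3.3, 6.5]
opening: 0.0239
grip_force: 55.0
```

The force has changed from −7.6 N (hanging) to +6.5 N (supported), at the height expected for the seat. I'll release now.

{"name": "step_arm", "arguments": {"increments": [{"delta_pos": [0,0,0],"dr": [0,0,0],"fingers": 0.45},{"delta_pos": [0,0,0],"dr": [0,0,0],"fingers": 0.3},{"delta_pos": [0,0,0],"dr": [0,0,0],"fingers": 0.0},{"delta_pos": [0,0,0],"dr": [0,0,0],"fingers": -0.3},{"delta_pos": [0,0,0],"dr": [0,0,0],"fingers": -0.3}], "newtons": 10}}

```text
time: 10.92
tool_pos: [0.504, 0.2803, 0.0932]
tool_rot: [3.142, -0.0, 2.839]
contact_force: [-0.4, -1.0, -0.9]
opening: 0.0567
grip_force: 0.0
```

{"name": "step_arm", "arguments": {"increments": [{"delta_pos": [0,0,-1],"dr": [0,0,0],"fingers": -0.3},{"delta_pos": [0,0,-3],"dr": [0,0,0],"fingers": -0.3},{"delta_pos": [0,0,-6],"dr": [0,0,0],"fingers": -0.3},{"delta_pos": [0,0,-10],"dr": [0,0,0],"fingers": -0.3},{"delta_pos": [0,0,-14],"dr": [0,0,0],"fingers": -0.3}]}}

```text
time: 11.55
tool_pos: [0.5039, 0.2802, 0.2352]
tool_rot: [3.141, 0.0, 2.839]
contact_force: [0.4, 0.0, -0.2]
opening: 0.0595
grip_force: 0.0
```

{"name": "step_arm", "arguments": {"increments": [{"delta_pos": [3,4,-1],"dr": [0,0,0],"fingers": -0.3},{"delta_pos": [6,8,-1],"dr": [0,0,0],"fingers": -0.3},{"delta_pos": [9,12,-1],"dr": [0,0,0],"fingers": -0.3},{"delta_pos": [12,13,-1],"dr": [0,0,0],"fingers": -0.3},{"delta_pos": [14,14,-1],"dr": [0,0,0],"fingers": -0.3}]}}

```text
time: 12.18
tool_pos: [0.4109, 0.4566, 0.2439]
tool_rot: [3.141, 0.0, 2.84]
contact_force: [-0.2, -0.3, 0.1]
opening: 0.0596
grip_force: 0.0
```

{"name": "step_arm", "arguments": {"increments": [{"delta_pos": [0,0,0],"dr": [0,0,0],"fingers": -0.3},{"delta_pos": [0,0,0],"dr": [0,0,0],"fingers": -0.3},{"delta_pos": [0,0,0],"dr": [0,0,0],"fingers": -0.3},{"delta_pos": [0,0,0],"dr": [0,0,0],"fingers": -0.3},{"delta_pos": [0,0,0],"dr": [0,0,0],"fingers": -0.3}]}}

```text
time: 12.8
tool_pos: [0.4125, 0.4553, 0.2432]
tool_rot: [3.142, 0.0, 2.838]
contact_force: [0.2, 0.1, 1.0]
opening: 0.0595
grip_force: 0.0
```

{"name": "step_arm", "arguments": {"increments": [{"delta_pos": [0,0,0],"dr": [0,0,0],"fingers": -0.3},{"delta_pos": [0,0,0],"dr": [0,0,0],"fingers": -0.3},{"delta_pos": [0,0,0],"dr": [0,0,0],"fingers": -0.3},{"delta_pos": [0,0,0],"dr": [0,0,0],"fingers": -0.3},{"delta_pos": [0,0,0],"dr": [0,0,0],"fingers": -0.3}]}}

```text
time: 13.42
tool_pos: [0.4121, 0.4556, 0.2433]
tool_rot: [3.141, 0.0, 2.839]
contact_force: [-0.2, 0.6, -0.7]
opening: 0.0596
grip_force: 0.0
```

{"name": "step_arm", "arguments": {"increments": [{"delta_pos": [0,0,0],"dr": [0,0,0],"fingers": -0.3},{"delta_pos": [0,0,0],"dr": [0,0,0],"fingers": -0.3},{"delta_pos": [0,0,0],"dr": [0,0,0],"fingers": -0.3},{"delta_pos": [0,0,0],"dr": [0,0,0],"fingers": -0.3},{"delta_pos": [0,0,0],"dr": [0,0,0],"fingers": -0.3}]}}

```text
time: 14.05
tool_pos: [0.4121, 0.4556, 0.2433]
tool_rot: [3.141, 0.0, 2.839]
contact_force: [0.5, -0.5, -0.5]
opening: 0.0597
grip_force: 0.0
```

```bash
python3 - <<'E'
from h import *
s=grab('scene','s3.png');t=grab('top','t3.png')
c=lambda im,u,v:cv2.resize(im[v-50:v+50,u-50:u+50,::-1],(400,400),interpolation=cv2.INTER_CUBIC)
cv2.imwrite('pics/c3.png',np.hstack([c(s,331,185),c(t,222,198)]))
E
```

```text
(no output)
```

View pics/c3.png

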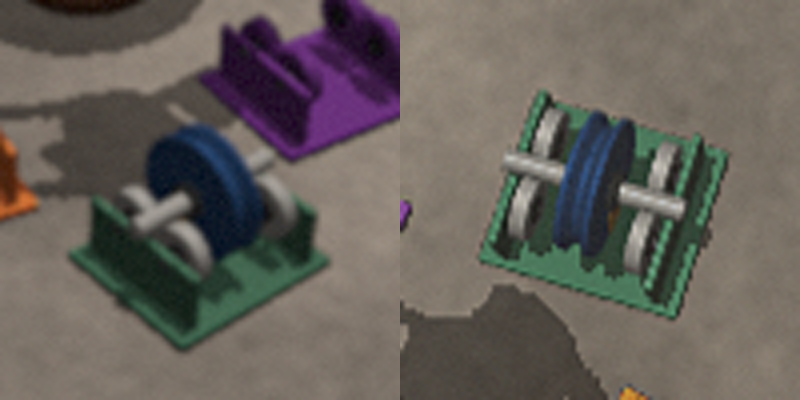

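The crop shows the shaft lying on all four rollers, the disc midway between the pairs, and the brass only just visible low on the disc near top crop (612,220). I'll let the swing die out and check for motion.

{"name": "step_arm", "arguments": {"increments": [{"delta_pos": [0,0,0],"dr": [0,0,0],"fingers": -0.3},{"delta_pos": [0,0,0],"dr": [0,0,0],"fingers": -0.3},{"delta_pos": [0,0,0],"dr": [0,0,0],"fingers": -0.3},{"delta_pos": [0,0,0],"dr": [0,0,0],"fingers": -0.3},{"delta_pos": [0,0,0],"dr": [0,0,0],"fingers": -0.3}]}}

```text
time: 14.78
tool_pos: [0.4121, 0.4556, 0.2432]
tool_rot: [3.141, 0.0, 2.839]
contact_force: [-0.4, 0.5, 0.2]
opening: 0.0596
grip_force: 0.0
```

{"name": "step_arm", "arguments": {"increments": [{"delta_pos": [0,0,0],"dr": [0,0,0],"fingers": -0.3},{"delta_pos": [0,0,0],"dr": [0,0,0],"fingers": -0.3},{"delta_pos": [0,0,0],"dr": [0,0,0],"fingers": -0.3},{"delta_pos": [0,0,0],"dr": [0,0,0],"fingers": -0.3},{"delta_pos": [0,0,0],"dr": [0,0,0],"fingers": -0.3}]}}

```text
time: 15.4
tool_pos: [0.4121, 0.4556, 0.2432]
tool_rot: [3.141, 0.0, 2.839]
contact_force: [0.5, 0.3, -0.4]
opening: 0.0596
grip_force: 0.0
```

{"name": "step_arm", "arguments": {"increments": [{"delta_pos": [0,0,0],"dr": [0,0,0],"fingers": -0.3},{"delta_pos": [0,0,0],"dr": [0,0,0],"fingers": -0.3},{"delta_pos": [0,0,0],"dr": [0,0,0],"fingers": -0.3},{"delta_pos": [0,0,0],"dr": [0,0,0],"fingers": -0.3},{"delta_pos": [0,0,0],"dr": [0,0,0],"fingers": -0.3}]}}

```text
time: 16.02
tool_pos: [0.4121, 0.4556, 0.2433]
tool_rot: [3.141, 0.0, 2.839]
contact_force: [-0.7, 0.3, -1.1]
opening: 0.0596
grip_force: 0.0
```

```bash
python3 - <<'E'
from h import *
def br(im):
    im=im[145:245,170:272].astype(int);m=(im[:,:,0]>im[:,:,2]+35)&(im[:,:,0]>im[:,:,1]+5)
    m[85:]=0; y,x=np.nonzero(m);return m.sum(),(x.mean()+170,y.mean()+145) if m.sum() else None
print(br(cv2.imread('pics/t3.png')[:,:,::-1]))
f=[viewer.read_camera('top') for _ in range(8)]
for i in f:print(br(i))
print([int(np.abs(i.astype(int)-f[0])[150:240,190:255].max()) for i in f])
im=f[-1];cv2.imwrite('pics/c4.png',cv2.resize(im[155:245,175:265,::-1],(600,600),interpolation=cv2.INTER_CUBIC))
y=np.radians(72.5);d=np.array([np.cos(y),np.sin(y),0]);x=np.array([np.sin(y),-np.cos(y),0])
c=np.array([.504,.2805,.07])
for a in(-15,0,15):
    a=np.radians(a);print(proj('top',c-d*.012+.040*(-np.cos(a)*np.array([0,0,1])+np.sin(a)*x)))
E
```

```text
(np.int64(3), (np.float64(224.0), np.float64(203.0)))
(np.int64(4), (np.float64(224.25), np.float64(202.75)))
(np.int64(4), (np.float64(224.25), np.float64(202.75)))
(np.int64(4), (np.float64(224.25), np.float64(202.75)))
(np.int64(3), (np.float64(224.33333333333334), np.float64(202.66666666666666)))
(np.int64(4), (np.float64(224.25), np.float64(202.75)))
(np.int64(3), (np.float64(224.33333333333334), np.float64(202.33333333333334)))
(np.int64(4), (np.float64(224.25), np.float64(202.75)))
(np.int64(3), (np.float64(224.33333333333334), np.float64(202.33333333333334)))
[0, 12, 10, 10, 11, 12, 11, 10]
[224.79083734 201.67910856]
[226.00777165 198.42434787]
[227.10473906 194.94728131]
```

View pics/c4.png

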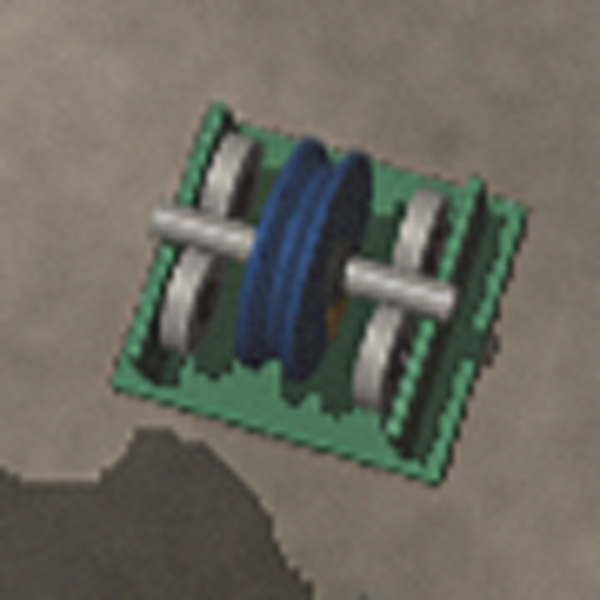

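The last crop shows the pulley at rest across the rollers, with the brass visible just below the shaft at crop (335,318), as it should look with the weight at the bottom. Eight frames show no motion. I'm handing in.

```bash
python3 -c "
from cell import robot
print(robot.hand_in())"
```

```text
the job is handed in; nothing more can be done
None
```

The brass-weighted pulley was set down on the green stand's four rollers, released and at rest with the brass at the bottom; the plain pulley was left in its rack, and the job was handed in at about 16.5 s.

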